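Find the twisted case cover on the surface plate and scrap it

ROBOT

A 7-joint arm with a two-finger parallel gripper is mounted at the origin on the work surface. World frame = base frame: x ahead of the robot, y to its left, z up, the work surface at z = 0. Lengths are in m, angles in rad, forces in N, time in s.
With the tool pointing down it reaches from about 0.4 to 0.9 m from the base axis. Payload 5.5 kg.
Tool frame: the origin (TCP) lies at the very end of the fingers, on their centre line; the grasp point (between the pads) lies 19 mm behind it (manip.tcp_to_grasp is the distance from the TCP to the grasp point, in m); x points along the fingers, y is the direction in which the jaws open and shut, and the axes are right-handed (so a half turn about x gives the same grasp; the last joint's range is limited). The gripper opens to 92 mm and grips with 3 to 60 N. Pads are 19 mm wide; open, the fingers measure 130 mm over their backs; the gripper's body (75 mm by 190 mm) begins 47 mm behind the grasp point.
Start: joints at [1.373, 0.501, -0.427, 1.55, 0.221, 1.138, -0.21], TCP at [0.289, -0.582, 0.227] pointing down, gripper open.
Joint ranges: [-2.88, 2.88], [-0.31, 2.03], [-1.54, 1.56], [0.2, 2.42], [-1.41, 4.55], [0.19, 2.02], [-2.57, 2.57]. Speed limits (rad/s): [2.57, 2.57, 3.14, 3.14, 3.14, 3.14, 3.14].

INTERFACE

Orientations are given as a rotation vector (axis times angle).
In Python, from rig import manip gives the robot as it stands. The module is installed in compiled form; this text tells all that it offers.
- The arm moves only by the tool move_arm, never from a script. Its argument "rows" is a list of rows, each a list of 7 numbers: the gripper's target within -1 to 1 (shut at 1, half-way at 0, fully open at -1), then the shift along the world's x, y, z in mm, then the turn, a rotation vector about the world's x, y, z in rad. A call has 1 to 10 rows; each row shifts and turns the commanded pose from where the row before left it; what a row does not reach is not made up. A row lasts 1/8 s, in which the tool goes at most 62.5 mm and 10.7 degrees, less where a joint would pass 70% of its speed; a pose out of reach is approached as far as the arm can. A call with a gripper value outside its range is refused whole. The fingers move at their own pace and stop on an object; "grip_force" is the grip in N (left out, the last holds). Time passes only in rows, so rows that do not move let the fingers close. It gives the time, the measured TCP pose, the force and the opening at its end, in the units of the state.
- manip.state(): the state, without advancing time (a new reading comes with each control period).
- manip.get_image(name): name is "scene" or "top"; returns a dict with "color" (400x640x3 uint8, red, green, blue), "depth" (400x640 float32, m along the optical axis (not along the pixel's ray), 0 where there is no reading), "fx", "fy", "cx", "cy" (pixels), "R" (3x3) and "t" (3): a world point X has camera coordinates R X + t. Camera axes: x right, y down, z forward; pixel columns grow to the right and rows downward; lengths in m; the calibration is good to about 2 mm. A picture is of the moment at which its call begins.
- manip.hand_in(): hands the job in, once; it reports no verdict.
The state is a dict: "t": time; "joint_positions": joint angles; "joint_velocities": joint speeds; "joint_efforts": joint torques, N m; "position": TCP position; "ee_rot": TCP orientation; "wrist_force": force on the tool from outside, world axes, zero at the start; "wrist_torque": the same for the moment, N m; "opening": finger opening in m.
Only numpy, scipy, OpenCV 4.12 (cv2) and the standard library are available. Lean on these libraries where they do the work, as an engineer would, in place of code of your own. Each camera call takes 0.05 s, during which the arm holds its last target.

TASK

Two aluminium case covers lie on the granite surface plate and one of them is twisted: press lightly on the corners until you have found the one that rocks and have seen it rock down under the finger and fall back when let go. Then lift that cover and lay it flat, right way up, in the scrap tray under the drill-bit rack without dropping it; leave the straight cover lying on the surface plate and the other tools where they are.

Things in the scene. Friction and masses are not known exactly. Their poses are not given: they have to be found in the camera images.
- plate: granite surface plate, dark grey block 300 (its x) x 200 (its y) on small feet, fixed; origin on the bench under its centre, z up; its flat polished top is 58 above the bench (all in mm).
- cover_a_mid (a point): centre, half-way up, of one of two like aluminium case covers, folded sheet 160 long (x) x 62 wide (y) x 14 high, 0.16 kg, z up: the grasp and weight centre along its length. Free edge y = +31; the edge y = -31 is a heavy round steel hinge barrel 8 thick. At the start on the plate, x within 0.35 rad of world +y, free edge to the robot, other cover 50 away side to side (all in mm).
- cover_b_mid (a point): centre, half-way up, of the other cover, same size and axes. Either cover may be the twisted one. On a flat surface a twisted cover sits on its heavy hinge side with one free-edge corner standing up about 6; pressed there it rocks (about 7 degrees) and falls back when let go; a straight one stays still (all in mm).
- tray: shallow dark sheet-steel scrap tray, fixed, empty, 170 (x) x 220 (y) outside, rim 20 high, walls 3 and floor 3 thick; origin on the bench under its centre, its y along the world's y, either way round; it stands under the rack and its open cover, to be reached from the right (world -y) (all in mm).
- rack: aluminium drill-bit rack, fixed to a slatted wooden screen on the left; origin on the bench at the screen's face below the rack's middle, +y out from the screen (to world -y). 260 wide (x); its hinged cover hangs open, level, out to y = 220. Underside of rack and open cover 280 above the bench; rack top 380, screen 420 high, 460 long (all in mm).
- screwdriver: bystander, to be left where it is: blue screwdriver 200 long, lying right of the surface plate; origin under its middle (all in mm).
- clamp: bystander, to be left where it is: green plastic spring clamp 165 long lying on its side, far right of the surface plate, 26 high; origin under its middle (all in mm).
- level: bystander, to be left where it is: stainless spirit level 300 x 22 x 50 high standing behind the surface plate; origin under its middle (all in mm).
- hexkeys: bystander, to be left where it is: black hex key holder, block 34 x 110, keys up to 90 high, behind the tray's right end; origin under its middle (all in mm).
- plugbin: bystander, to be left where it is: small grey tilt-out bin of rubber wall plugs, 90 x 128 x 85, far right of the surface plate; origin under its middle (all in mm).
- tape: bystander, to be left where it is: tape measure 64 wide, 34 high, near the robot, in front of tray and plate; origin under its middle (all in mm).
- pencil: bystander, to be left where it is: flat carpenter's pencil 170 x 13 x 8 lying between surface plate and tray; origin under its middle (all in mm).
There are look-alikes about, which are no part of the job. Leave any orange or red look-alike of the part that bears cover_b_mid alone.

How it is judged:
On the way, in this order (a step that is already met when the one before it is completed fails the run):
1. a cover lying on the surface plate is rocked: under the fingers its free edge goes down (its y axis, level on a straight cover, dips below level) (((x of cover_a_mid in the frame of plate between -0.15 and 0.15 m and y of cover_a_mid in the frame of plate between -0.1 and 0.1 m and z of cover_a_mid in the frame of plate between 0.058 and 0.073 m and contact force between the fingers and cover_a above 0.2 N and angle between cover_a_mid's own y axis and vertical above 1.6 rad) or (x of cover_b_mid in the frame of plate between -0.15 and 0.15 m and y of cover_b_mid in the frame of plate between -0.1 and 0.1 m and z of cover_b_mid in the frame of plate between 0.058 and 0.073 m and contact force between the fingers and cover_b above 0.2 N and angle between cover_b_mid's own y axis and vertical above 1.6 rad))), for 0.1 s.
2. let go, it rocks back on the surface plate: its free edge stands up again (((x of cover_a_mid in the frame of plate between -0.15 and 0.15 m and y of cover_a_mid in the frame of plate between -0.1 and 0.1 m and z of cover_a_mid in the frame of plate between 0.058 and 0.073 m and contact force between the fingers and cover_a below 0.05 N and angle between cover_a_mid's own y axis and vertical below 1.54 rad) or (x of cover_b_mid in the frame of plate between -0.15 and 0.15 m and y of cover_b_mid in the frame of plate between -0.1 and 0.1 m and z of cover_b_mid in the frame of plate between 0.058 and 0.073 m and contact force between the fingers and cover_b below 0.05 N and angle between cover_b_mid's own y axis and vertical below 1.54 rad))), for 0.1 s.
At the end, for the whole second after the job is handed in: One cover, the twisted one (so it sits 2 to 7 degrees out of level on the tray's flat floor), lies at rest in the tray, right way up, inside the rim; the other, straight one (level within 2 degrees) lies at rest, right way up, on the surface plate (((x of cover_a_mid in the frame of tray between -0.06 and 0.06 m and y of cover_a_mid in the frame of tray between -0.04 and 0.04 m and z of cover_a_mid in the frame of tray between 0.004 and 0.018 m and angle between cover_a_mid's own z axis and vertical between 0.035 and 0.12 rad and linear speed of each of cover_a, cover_b below 0.02 m/s and contact force between cover_a and tray above 0.3 N and x of cover_b_mid in the frame of plate between -0.15 and 0.15 m and y of cover_b_mid in the frame of plate between -0.1 and 0.1 m and z of cover_b_mid in the frame of plate between 0.06 and 0.07 m and angle between cover_b_mid's own z axis and vertical below 0.035 rad) or (x of cover_b_mid in the frame of tray between -0.06 and 0.06 m and y of cover_b_mid in the frame of tray between -0.04 and 0.04 m and z of cover_b_mid in the frame of tray between 0.004 and 0.018 m and angle between cover_b_mid's own z axis and vertical between 0.035 and 0.12 rad and linear speed of each of cover_b, cover_a below 0.02 m/s and contact force between cover_b and tray above 0.3 N and x of cover_a_mid in the frame of plate between -0.15 and 0.15 m and y of cover_a_mid in the frame of plate between -0.1 and 0.1 m and z of cover_a_mid in the frame of plate between 0.06 and 0.07 m and angle between cover_a_mid's own z axis and vertical below 0.035 rad))); the robot touches nothing.
It fails at once if a tool or other bystander is shifted by more than 3 cm (distance of any of screwdriver, clamp, level, hexkeys, plugbin, tape, pencil from where it was at the start of the episode above 0.03 m).
It fails at once if a cover is pressed on the surface plate with more than 40 N (contact force between any of cover_a, cover_b and plate above 40 N).
It fails at once if a cover is dropped: it falls free over the tray, more than 3 cm above its place on the floor ((x of cover_a_mid in the frame of tray between -0.12 and 0.12 m and y of cover_a_mid in the frame of tray between -0.14 and 0.14 m and z of cover_a_mid in the frame of tray above 0.042 m and contact force between cover_a and anything else below 0.01 N) or (x of cover_b_mid in the frame of tray between -0.12 and 0.12 m and y of cover_b_mid in the frame of tray between -0.14 and 0.14 m and z of cover_b_mid in the frame of tray above 0.042 m and contact force between cover_b and anything else below 0.01 N)).
It also fails if it takes over 69 s, if anything falls off the work surface, if the arm or the gripper's body presses on something with over 40 N, if the wrist force passes 120 N, or if a joint passes its speed limit or range.

## Working session

There is one attempt and no reset: what is moved stays moved. The work goes in short steps, Python scripts to look and compute and a tool call to move; the robot and the scene stay as the last step left them, time stands still between calls to the robot, and variables do not carry over. Pictures are saved under pics/ and viewed, and the job is handed in when it is done.

Besides the shell and the picture viewer there is one more tool, called after ">>>" in YAML: its name, and indented under it one key for each argument. move_arm: Moves the arm, as the interface text tells. Its arguments: {"type":"object","properties":{"rows":{"type":"array"},"grip_force":{"type":"number"}},"required":["rows"]}

```bash
mkdir -p pics; cat > h.py <<'E'
import numpy as np, cv2
from rig import manip
def grab(n,tag):
    im=manip.get_image(n); np.savez(f'{tag}_{n}.npz',**im)
    cv2.imwrite(f'pics/{tag}_{n}.png',im['color'][:,:,::-1]); return im
def load(n,tag): return dict(np.load(f'{tag}_{n}.npz'))
def ray(im,u,v,z):
    R,t=im['R'],im['t']; c=-R.T@t
    d=R.T@np.array([(u-im['cx'])/im['fx'],(v-im['cy'])/im['fy'],1.])
    return c+d*(z-c[2])/d[2]
def proj(im,X):
    p=im['R']@np.array(X)+im['t']; return np.array([im['fx']*p[0]/p[2]+im['cx'],im['fy']*p[1]/p[2]+im['cy']])
def cloud(im):
    v,u=np.mgrid[0:400,0:640]; d=im['depth']
    P=np.stack([(u-im['cx'])/im['fx']*d,(v-im['cy'])/im['fy']*d,d],-1)
    W=(P-im['t'])@im['R']; W[d==0]=np.nan; return W
E
python3 - <<'E'
from h import *
print(manip.state())
for n in('scene','top'):
    im=grab(n,'a'); print(n,im['fx'],im['cx'],im['cy'],-im['R'].T@im['t'])
E
```

```text
{'t': 0.0, 'joint_positions': array([ 1.37321131,  0.50183157, -0.42676872,  1.55148105,  0.22079563,
        1.1382907 , -0.21033646]), 'joint_velocities': array([-3.33290889e-04, -4.83040219e-04, -7.85212060e-04,  1.58033417e-03,
       -2.12628472e-03,  2.99832295e-06, -1.33365889e-03]), 'joint_efforts': array([ 1.98652572e-05, -5.66588688e+01, -5.81624061e+00, -2.79113209e+01,
       -6.86798897e-02,  3.07404448e-02,  2.08053011e-04]), 'position': array([ 0.28865507, -0.58159127,  0.22567365]), 'ee_rot': array([ 1.9655672 ,  0.46307024, -1.96636378]), 'wrist_force': array([-0.06053525, -0.83880297,  0.4345722 ]), 'wrist_torque': array([-0.00070315,  0.02836582, -0.01317925]), 'opening': 0.09236634497263341}
scene 364.41624836578256 318.862271585317 198.8935413174003 [1.39903446 0.30742921 0.79269253]
top 471.70137900241014 318.6473964934566 193.39242357104774 [ 0.4079221  -0.01417244  1.48152921]
```

View pics/a_scene.png

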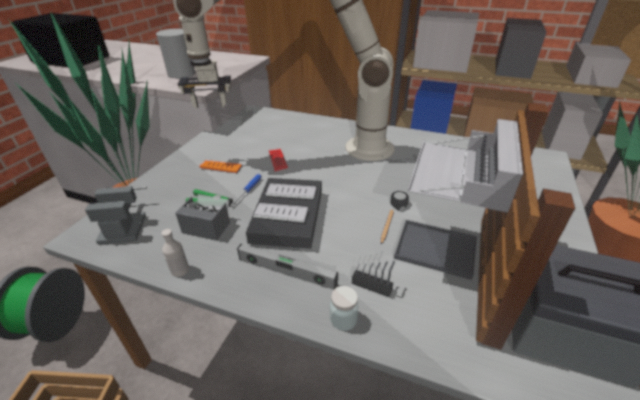

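View pics/a_top.png

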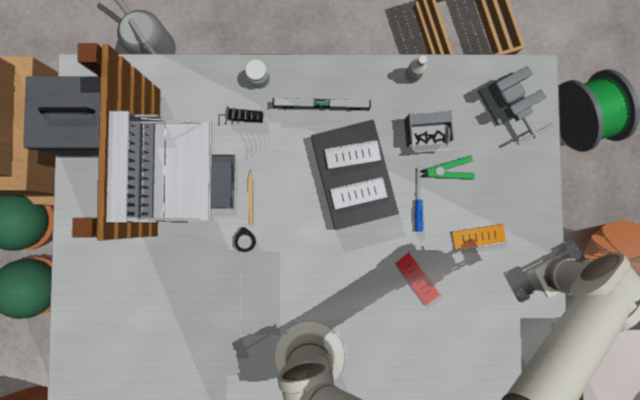

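The top view shows the candidates: silver covers on the dark plate at (353,153) and (358,193), plus a red look-alike at (417,278) and an orange one at (478,237). I choose the two silver ones on the plate and check them in a crop.

```bash
python3 - <<'E'
from h import *
a=load('top','a');b=load('scene','a')
c1=cv2.resize(a['color'][110:240,300:410],None,fx=4,fy=4,interpolation=3)
c2=cv2.resize(b['color'][170:250,240:330],None,fx=4.4,fy=4.4,interpolation=3)
H=560;o=np.zeros((H,800,3),np.uint8);o[:520,:440]=c1;o[:c2.shape[0],442:442+min(358,c2.shape[1])]=c2[:,:358]
cv2.imwrite('pics/crop1.png',o[:,:,::-1])
W=cloud(a)
for p in [(320,135),(340,215),(230,180),(118,150),(190,170)]: print(p,W[p[1],p[0]])
E
```

```text
(320, 135) [ 0.67736704 -0.03504008  0.05115716]
(340, 215) [ 0.43224771 -0.09432776  0.05773245]
(230, 180) [ 5.44537078e-01  2.48043048e-01 -3.28089143e-04]
(118, 150) [0.58091353 0.44358531 0.37897793]
(190, 170) [0.54429233 0.29983549 0.28273045]
```

View pics/crop1.png

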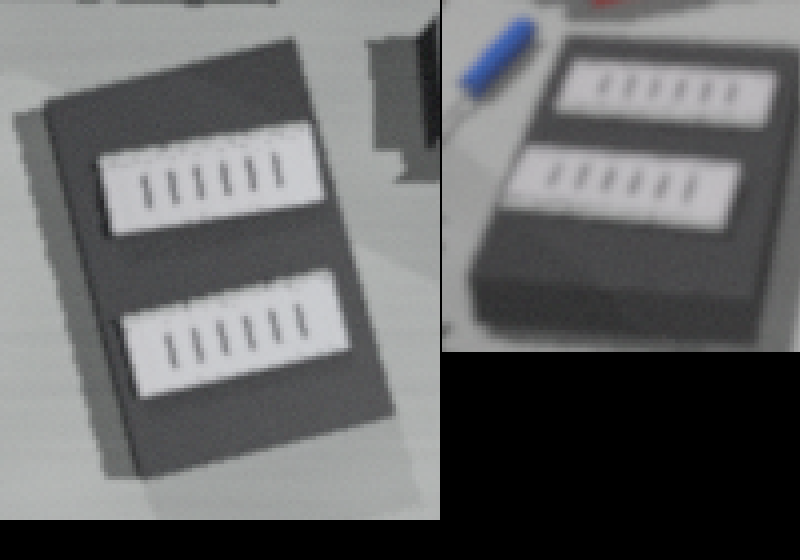

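```bash
python3 - <<'E'
from h import *
a=load('top','a');b=load('scene','a')
W=cloud(a)
m=(a['color'].min(2)>170).astype(np.uint8); roi=np.zeros_like(m); roi[120:235,312:400]=1; m&=roi
m=cv2.morphologyEx(m,cv2.MORPH_CLOSE,np.ones((5,5)))
cs,_=cv2.findContours(m,0,2)
for c in cs:
    if cv2.contourArea(c)<300: continue
    r=cv2.boxPoints(cv2.minAreaRect(c))
    print('cover px',r.round(1).tolist())
    X=np.array([ray(a,u,v,.072) for u,v in r]); print(X[:,:2].round(4).tolist(),'ctr',X.mean(0).round(4),[np.linalg.norm(X[i]-X[i-1]).round(4) for i in range(4)])
    k=np.zeros_like(m); cv2.drawContours(k,[c],-1,1,-1); k=cv2.erode(k,np.ones((5,5)))
    P=W[k>0]; P=P[np.isfinite(P).all(1)]; cc=P.mean(0)
    A=np.c_[P[:,:2]-cc[:2],np.ones(len(P))]
    s=np.linalg.lstsq(A,P[:,2],rcond=None)[0]; print('plane',s.round(4),len(P),'std',(P[:,2]-A@s).std().round(4))
# plate
hsv=a['color'].max(2); m=((hsv<95)).astype(np.uint8)*0
Z=W[...,2]; m=((Z>.04)&(Z<.09)).astype(np.uint8); m[:, :300]=0;m[:,405:]=0;m[:115]=0;m[235:]=0
cs,_=cv2.findContours(m,0,2); c=max(cs,key=cv2.contourArea); rr=cv2.minAreaRect(c);r=cv2.boxPoints(rr)
X=np.array([ray(a,u,v,.058) for u,v in r]);print('plate',X[:,:2].round(4).tolist(),X.mean(0))
# plane fit on plate
o=cv2.resize(b['color'][200:310,330:530],None,fx=4,fy=4,interpolation=3); cv2.imwrite('pics/crop2.png',o[:,:,::-1])
V=cloud(b)
for p in [(437,248),(420,262),(455,240),(437,225),(465,258),(505,230)]: print(p,V[p[1],p[0]].round(4))
E
```

```text
cover px [[312.0, 234.0], [312.0, 180.0], [335.0, 180.0], [335.0, 234.0]]
[[0.3758, -0.0097], [0.5372, -0.0102], [0.537, -0.0792], [0.3755, -0.0782]] ctr [ 0.4564 -0.0443  0.072 ] [np.float64(0.0685), np.float64(0.1614), np.float64(0.069), np.float64(0.1615)]
plane [-0.0063 -0.0127 -0.0003] 180 std 0.0031
cover px [[330.5, 189.60000610351562], [381.79998779296875, 177.39999389648438], [386.29998779296875, 196.3000030517578], [335.0, 208.5]]
[[0.5081, -0.0655], [0.5445, -0.22], [0.4876, -0.2328], [0.4515, -0.0786]] ctr [ 0.498  -0.1492  0.072 ] [np.float64(0.0581), np.float64(0.1587), np.float64(0.0583), np.float64(0.1583)]
plane [0.001  0.0042 0.0694] 688 std 0.0028
cover px [[325.1000061035156, 149.0], [376.79998779296875, 140.8000030517578], [379.70001220703125, 159.39999389648438], [328.0, 167.60000610351562]]
[[0.6308, -0.0498], [0.6554, -0.2061], [0.5989, -0.2143], [0.5745, -0.0583]] ctr [ 0.6149 -0.1321  0.072 ] [np.float64(0.057), np.float64(0.1582), np.float64(0.0571), np.float64(0.1578)]
plane [-0.0701  0.0075  0.0707] 667 std 0.0029
plate [[0.6765, -0.0033], [0.7277, -0.199], [0.436, -0.271], [0.3865, -0.0774]] [ 0.55668649 -0.13769768  0.058     ]
(437, 248) [0.5394 0.3473 0.0047]
(420, 262) [0.6248 0.308  0.015 ]
(455, 240) [0.4867 0.395  0.0064]
(437, 225) [0.4284 0.3351 0.0019]
(465, 258) [0.5528 0.4287 0.0041]
(505, 230) [0.7162 0.4636 0.2632]
```

View pics/crop2.png

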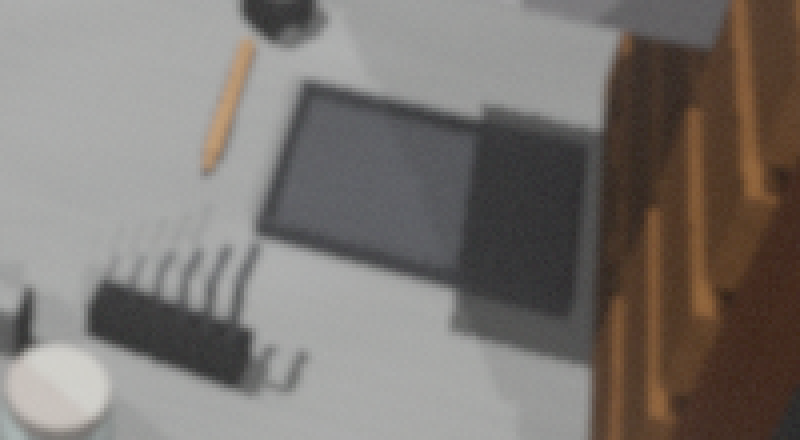

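```bash
python3 - <<'E'
from h import *
from scipy.spatial.transform import Rotation as Ro
a=load('top','a');b=load('scene','a')
for p in [(302,82),(262,233),(590,145),(568,318)]:
    print('tray',ray(b,330+p[0]/4,200+p[1]/4,.02).round(4))
W=cloud(a)
# rack cover right end & tray end in top, pencil, hexkeys
for p in [(236,155),(235,209)]: print('tray top',ray(a,*p,.02).round(4))
for p in [(211,122),(211,219)]: print('rackcover',ray(a,*p,.28).round(4))
print('pencil',ray(a,251,170,.005),ray(a,251,225,.005)); print('hex',ray(a,262,115,.05),'level',ray(a,320,103,.05))
# per-cover corner heights averaged
V=cloud(b)
for nm,c,ax in (('near',(.498,-.1492),None),('far',(.6149,-.1321),None)):
    ang=.156 if nm=='far' else np.arctan2(.0364,.1545)
    x=np.array([-np.sin(ang),np.cos(ang)]);y=np.array([-np.cos(ang),-np.sin(ang)])
    print(nm,ang)
    for tag,C in(('top',W),('scene',V)):
        for sx in(-1,1):
            for sy in(-1,1):
                p=np.array(c)+sx*.062*x+sy*.018*y
                q=C.reshape(-1,3); q=q[np.isfinite(q).all(1)]
                d=(q[:,:2]-p); k=(abs(d@x)<.015)&(abs(d@y)<.009)&(q[:,2]>.05)&(q[:,2]<.1)
                print(tag,sx,sy,p.round(3),k.sum(),q[k,2].mean().round(4))
R=Ro.from_rotvec(manip.state()['ee_rot']); print(R.as_matrix().round(3))
E
```

```text
tray [0.4628 0.2367 0.02  ]
tray [0.6393 0.24   0.02  ]
tray [0.4618 0.4564 0.02  ]
tray [0.6459 0.4486 0.02  ]
tray top [0.6208 0.2264 0.02  ]
tray top [0.4526 0.2283 0.02  ]
rackcover [0.6685 0.2484 0.28  ]
rackcover [0.4195 0.2458 0.28  ]
pencil [0.57539727 0.18151374 0.005     ] [0.40299392 0.18061273 0.005     ]
hex [0.73988346 0.14272674 0.05      ] level [ 0.77706685 -0.03545277  0.05      ]
near 0.23137925706559548
top -1 -1 [ 0.53  -0.205] 61 0.0696
top -1 1 [ 0.495 -0.214] 60 0.0692
top 1 -1 [ 0.501 -0.085] 57 0.0696
top 1 1 [ 0.466 -0.093] 60 0.0694
scene -1 -1 [ 0.53  -0.205] 40 0.069
scene -1 1 [ 0.495 -0.214] 28 0.072
scene 1 -1 [ 0.501 -0.085] 40 0.0683
scene 1 1 [ 0.466 -0.093] 30 0.071
far 0.156
top -1 -1 [ 0.642 -0.191] 58 0.0694
top -1 1 [ 0.607 -0.196] 59 0.0697
top 1 -1 [ 0.623 -0.068] 55 0.0699
top 1 1 [ 0.587 -0.074] 57 0.0737
scene -1 -1 [ 0.642 -0.191] 40 0.0719
scene -1 1 [ 0.607 -0.196] 34 0.0729
scene 1 -1 [ 0.623 -0.068] 61 0.0684
scene 1 1 [ 0.587 -0.074] 49 0.0748
[[-0.001  0.445 -0.896]
 [ 0.002 -0.896 -0.445]
 [-1.    -0.002 -0.   ]]
```

>>> move_arm:
  rows:
    - [1, 26, 46, 0, 0, 0, 0.12]
    - [1, 26, 46, 0, 0, 0, 0.12]
    - [1, 26, 46, 0, 0, 0, 0.12]
    - [1, 26, 46, 0, 0, 0, 0.12]
    - [1, 26, 46, 0, 0, 0, 0.12]
    - [1, 26, 46, 0, 0, 0, 0.12]
    - [1, 26, 46, 0, 0, 0, 0.12]
    - [1, 26, 46, 0, 0, 0, 0.12]
    - [1, 26, 46, 0, 0, 0, 0.12]
    - [1, 26, 46, 0, 0, 0, 0.12]
  grip_force: 20

```text
t: 1.35
position: [0.5494, -0.1209, 0.2265]
ee_rot: [1.14, 1.252, -1.14]
wrist_force: [0.5, -0.7, 0.2]
opening: 0.001
```

>>> move_arm:
  rows:
    - [1, 15, 27, -20, 0, 0, 0.06]
    - [1, 15, 27, -40, 0, 0, 0]
    - [1, 0, 0, -40, 0, 0, 0]
    - [1, 0, 0, -25, 0, 0, 0]
    - [1, 0, 0, 0, 0, 0, 0]

```text
t: 1.98
position: [0.5769, -0.068, 0.0994]
ee_rot: [1.096, 1.281, -1.101]
wrist_force: [-0.2, -0.1, 0.4]
opening: 0.0004
```

```bash
python3 - <<'E'
from h import *
s=manip.state();print(s['position'],s['wrist_force'],s['joint_positions'].round(2))
a=grab('top','b');b=grab('scene','b')
c1=cv2.resize(a['color'][110:240,300:410],None,fx=4,fy=4,interpolation=3)
c2=cv2.resize(b['color'][140:250,240:330],None,fx=4,fy=4,interpolation=3)
o=np.zeros((520,800,3),np.uint8);o[:520,:440]=c1;o[:440,440:800]=c2
cv2.imwrite('pics/crop3.png',o[:,:,::-1])
E
```

```text
[ 0.57694638 -0.06799689  0.09939338] [-0.21276534 -0.12674508  0.44828628] [ 0.64  0.63 -0.75  1.82  0.53  0.92 -0.21]
```

View pics/crop3.png

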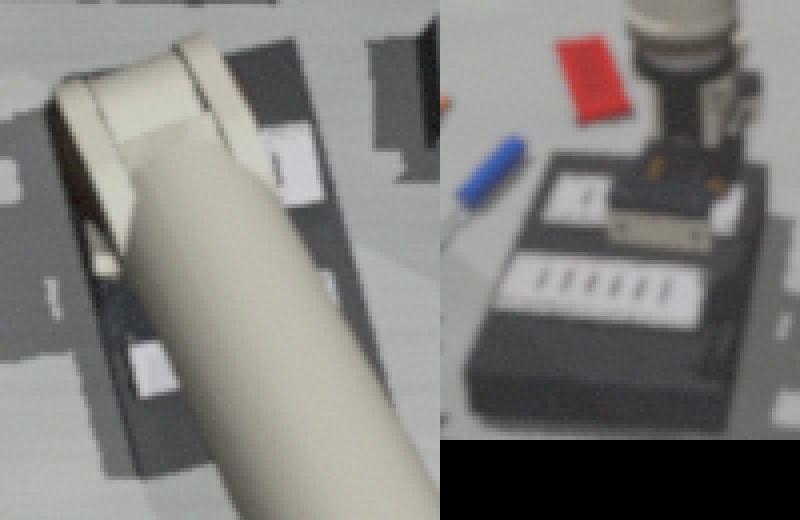

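>>> move_arm:
  rows:
    - [1, 2, 0, -10, 0, 0, 0]
    - [1, 0, 0, -8, 0, 0, 0]
    - [1, 0, 0, -2, 0, 0, 0]
    - [1, 0, 0, -2, 0, 0, 0]
    - [1, 0, 0, 0, 0, 0, 0]

```text
t: 2.7
position: [0.581, -0.0682, 0.0797]
ee_rot: [1.098, 1.276, -1.098]
wrist_force: [-0.1, -0.3, 0.5]
opening: 0.0008
```

>>> move_arm:
  rows:
    - [1, 0, 0, -2, 0, 0, 0]
    - [1, 0, 0, -2, 0, 0, 0]
    - [1, 0, 0, 0, 0, 0, 0]
    - [1, 0, 0, 0, 0, 0, 0]

```text
t: 3.2
position: [0.5811, -0.0682, 0.0758]
ee_rot: [1.098, 1.276, -1.098]
wrist_force: [-0.3, -0.4, 0.2]
opening: 0.0001
```

>>> move_arm:
  rows:
    - [1, 0, 0, -1, 0, 0, 0]
    - [1, 0, 0, -1, 0, 0, 0]
    - [1, 0, 0, 0, 0, 0, 0]

```text
t: 3.58
position: [0.5809, -0.0682, 0.0736]
ee_rot: [1.098, 1.277, -1.098]
wrist_force: [0.1, -0.2, 0.9]
opening: 0.0
```

>>> move_arm:
  rows:
    - [1, 0, 0, -1, 0, 0, 0]
    - [1, 0, 0, -1, 0, 0, 0]
    - [1, 0, 0, 0, 0, 0, 0]

```text
t: 3.95
position: [0.581, -0.0682, 0.0716]
ee_rot: [1.098, 1.277, -1.098]
wrist_force: [-0.6, -0.1, 0.6]
opening: 0.0004
```

>>> move_arm:
  rows:
    - [1, 0, 0, -1, 0, 0, 0]
    - [1, 0, 0, -1, 0, 0, 0]
    - [1, 0, 0, 0, 0, 0, 0]

```text
t: 4.32
position: [0.5811, -0.0682, 0.0701]
ee_rot: [1.098, 1.276, -1.098]
wrist_force: [-2.7, -0.8, 4.5]
opening: 0.0004
```

>>> move_arm:
  rows:
    - [1, 0, 0, -1, 0, 0, 0]
    - [1, 0, 0, 0, 0, 0, 0]

```text
t: 4.58
position: [0.5811, -0.0682, 0.0697]
ee_rot: [1.097, 1.276, -1.098]
wrist_force: [-3.3, -0.6, 9.6]
opening: 0.001
```

```bash
python3 - <<'E'
from h import *
f=[]
s=manip.state();print(s['t'],s['position'],s['wrist_force'],s['wrist_torque'])
b=grab('scene','c')
o=cv2.resize(b['color'][150:240,240:330],None,fx=6,fy=6,interpolation=3)
cv2.imwrite('pics/crop4.png',o[:,:,::-1])
E
```

```text
4.575 [ 0.5810616  -0.0681724   0.06970302] [-3.28064307 -0.60483711  9.55795265] [-0.10133278  0.7794126  -0.02501843]
```

View pics/crop4.png

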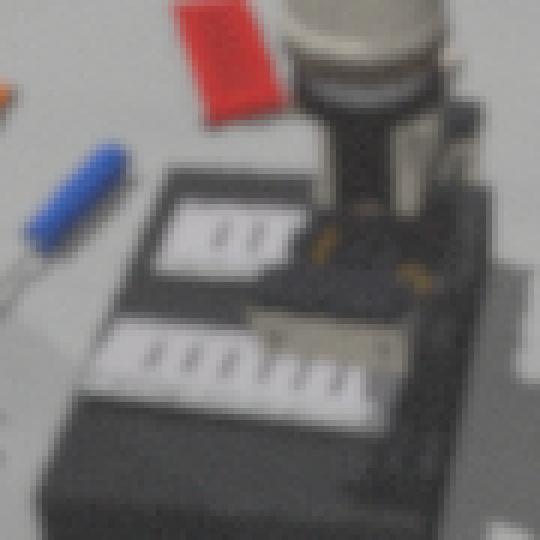

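```bash
python3 - <<'E'
from h import *
c=np.array((.6149,-.1321));ang=.156
x=np.array([-np.sin(ang),np.cos(ang)]);y=np.array([-np.cos(ang),-np.sin(ang)])
for tag in 'abc':
    C=cloud(load('scene',tag)); q=C.reshape(-1,3); q=q[np.isfinite(q).all(1)]
    for lo in(-.07,-.045,-.02,.005,.03):
        r=[]
        for sy in(-.02,0,.02):
            d=q[:,:2]-c; X=d@x;Y=d@y; k=(X>lo)&(X<lo+.025)&(abs(Y-sy)<.009)&(q[:,2]>.05)&(q[:,2]<.082); r.append((k.sum(),q[k,2].mean().round(4)))
        print(tag,lo,r)
E
```

```text
a -0.07 [(np.int64(40), np.float64(0.07)), (np.int64(28), np.float64(0.0728)), (np.int64(28), np.float64(0.073))]
a -0.045 [(np.int64(38), np.float64(0.0707)), (np.int64(32), np.float64(0.0729)), (np.int64(29), np.float64(0.0742))]
a -0.02 [(np.int64(46), np.float64(0.0693)), (np.int64(32), np.float64(0.0727)), (np.int64(29), np.float64(0.0745))]
a 0.005 [(np.int64(49), np.float64(0.0687)), (np.int64(30), np.float64(0.0737)), (np.int64(32), np.float64(0.0746))]
a 0.03 [(np.int64(47), np.float64(0.0691)), (np.int64(32), np.float64(0.0734)), (np.int64(32), np.float64(0.0755))]
b -0.07 [(np.int64(35), np.float64(0.0713)), (np.int64(28), np.float64(0.0719)), (np.int64(30), np.float64(0.073))]
b -0.045 [(np.int64(36), np.float64(0.07)), (np.int64(35), np.float64(0.0732)), (np.int64(27), np.float64(0.0742))]
b -0.02 [(np.int64(40), np.float64(0.069)), (np.int64(29), np.float64(0.0731)), (np.int64(29), np.float64(0.0743))]
b 0.005 [(np.int64(49), np.float64(0.0686)), (np.int64(33), np.float64(0.0733)), (np.int64(29), np.float64(0.075))]
b 0.03 [(np.int64(50), np.float64(0.0684)), (np.int64(30), np.float64(0.0743)), (np.int64(28), np.float64(0.0755))]
c -0.07 [(np.int64(51), np.float64(0.0706)), (np.int64(25), np.float64(0.0749)), (np.int64(23), np.float64(0.0724))]
c -0.045 [(np.int64(50), np.float64(0.0698)), (np.int64(25), np.float64(0.0739)), (np.int64(25), np.float64(0.0718))]
c -0.02 [(np.int64(47), np.float64(0.0697)), (np.int64(25), np.float64(0.0735)), (np.int64(18), np.float64(0.0723))]
c 0.005 [(np.int64(49), np.float64(0.0693)), (np.int64(26), np.float64(0.0728)), (np.int64(8), np.float64(0.072))]
c 0.03 [(np.int64(49), np.float64(0.0686)), (np.int64(30), np.float64(0.0721)), (np.int64(6), np.float64(0.0719))]
```

>>> move_arm:
  rows:
    - [1, 0, 0, 0, 0, 0, 0]
    - [1, 0, 0, 3, 0, 0, 0]
    - [1, 0, 0, 5, 0, 0, 0]
    - [1, 0, 0, 10, 0, 0, 0]
    - [1, 0, 0, 10, 0, 0, 0]
    - [1, 0, 0, 0, 0, 0, 0]

```text
t: 5.38
position: [0.5819, -0.0682, 0.0979]
ee_rot: [1.099, 1.275, -1.097]
wrist_force: [0.1, -0.4, -0.2]
opening: 0.0004
```

```bash
python3 - <<'E'
from h import *
b=grab('scene','d')
c=np.array((.6149,-.1321));ang=.156
x=np.array([-np.sin(ang),np.cos(ang)]);y=np.array([-np.cos(ang),-np.sin(ang)])
for tag in 'd':
    C=cloud(load('scene',tag)); q=C.reshape(-1,3); q=q[np.isfinite(q).all(1)]
    for lo in(-.07,-.045,-.02,.005,.03):
        r=[]
        for sy in(-.02,0,.02):
            d=q[:,:2]-c; X=d@x;Y=d@y; k=(X>lo)&(X<lo+.025)&(abs(Y-sy)<.009)&(q[:,2]>.05)&(q[:,2]<.082); r.append((k.sum(),q[k,2].mean().round(4)))
        print(tag,lo,r)
o=cv2.resize(b['color'][150:240,240:330],None,fx=6,fy=6,interpolation=3)
cv2.imwrite('pics/crop5.png',o[:,:,::-1])
E
```

```text
d -0.07 [(np.int64(33), np.float64(0.0698)), (np.int64(28), np.float64(0.0727)), (np.int64(24), np.float64(0.0724))]
d -0.045 [(np.int64(38), np.float64(0.0702)), (np.int64(33), np.float64(0.0725)), (np.int64(32), np.float64(0.074))]
d -0.02 [(np.int64(41), np.float64(0.0696)), (np.int64(27), np.float64(0.073)), (np.int64(29), np.float64(0.0745))]
d 0.005 [(np.int64(43), np.float64(0.0688)), (np.int64(31), np.float64(0.0735)), (np.int64(32), np.float64(0.0749))]
d 0.03 [(np.int64(43), np.float64(0.0693)), (np.int64(34), np.float64(0.0742)), (np.int64(30), np.float64(0.0758))]
```

View pics/crop5.png

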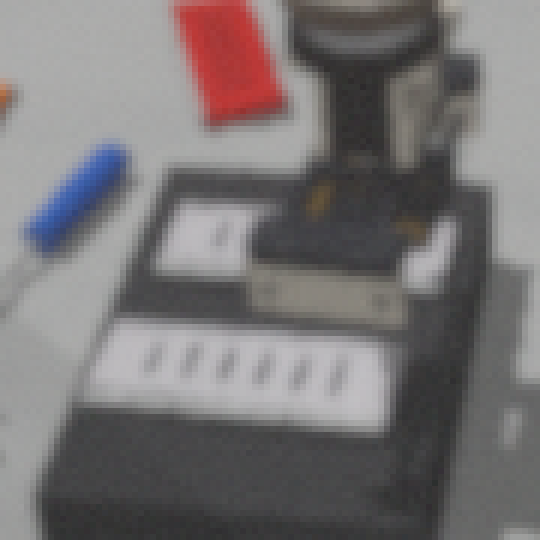

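>>> move_arm:
  rows:
    - [1, -8, 6, -8, 0, 0, 0]
    - [1, 0, 0, -8, 0, 0, 0]
    - [1, 0, 0, -4, 0, 0, 0]
    - [1, 0, 0, -3, 0, 0, 0]
    - [1, 0, 0, -2, 0, 0, 0]
    - [1, 0, 0, -1, 0, 0, 0]
    - [1, 0, 0, 0, 0, 0, 0]

```text
t: 6.3
position: [0.5732, -0.0622, 0.0708]
ee_rot: [1.098, 1.276, -1.098]
wrist_force: [0.3, 0.4, 0.6]
opening: 0.0005
```

>>> move_arm:
  rows:
    - [1, 0, 0, -1, 0, 0, 0]
    - [1, 0, 0, -1, 0, 0, 0]
    - [1, 0, 0, 0, 0, 0, 0]

```text
t: 6.68
position: [0.5733, -0.0622, 0.0696]
ee_rot: [1.098, 1.276, -1.098]
wrist_force: [-3.3, 0.9, 7.8]
opening: 0.0005
```

```bash
cat > slope.py <<'E'
from h import *
def slope(tag):
    C=cloud(load('scene',tag)); im=load('scene',tag)
    c=np.array((.6149,-.1321));ang=.156
    x=np.array([-np.sin(ang),np.cos(ang)]);y=np.array([-np.cos(ang),-np.sin(ang)])
    d=C[...,:2]-c; X=d@x;Y=d@y
    k=(X>-.075)&(X<.03)&(abs(Y)<.026)&(C[...,2]>.06)&(C[...,2]<.085)&(im['color'].min(2)>150)
    z=C[k][:,2]; A=np.c_[X[k],Y[k],np.ones(k.sum())]
    return k.sum(),np.linalg.lstsq(A,z,rcond=None)[0].round(4)
E
python3 - <<'E'
from slope import *
grab('scene','e')
for t in 'abcde': print(t,slope(t))
E
```

```text
a (np.int64(357), array([0.0134, 0.045 , 0.0733]))
b (np.int64(356), array([0.0149, 0.0475, 0.0733]))
c (np.int64(281), array([-0.0241, -0.096 ,  0.0732]))
d (np.int64(355), array([0.0177, 0.0442, 0.0733]))
e (np.int64(297), array([-0.0243, -0.0876,  0.0733]))
```

```bash
cat > tgt.py <<'E'
from h import *
from scipy.spatial.transform import Rotation as Ro
def Rt(ang,th):
    xc=np.array([-np.sin(ang),np.cos(ang),0]);y=np.array([np.cos(ang),np.sin(ang),0])
    x=np.sin(th)*xc+np.array([0,0,-np.cos(th)]); return Ro.from_matrix(np.c_[x,y,np.cross(x,y)])
def delta(p,ang,th=np.pi/4):
    s=manip.state(); R=Ro.from_rotvec(s['ee_rot'])
    print('dp mm',((p-s['position'])*1000).round(1),'drot',(Rt(ang,th)*R.inv()).as_rotvec().round(4),'q',s['joint_positions'].round(2),'F',s['wrist_force'].round(1))
E
python3 - <<'E'
from tgt import *
C=np.array([.6149,-.1321]);ang=.156
xc=np.array([-np.sin(ang),np.cos(ang)])
tip=np.r_[C+.0067*xc,.067]; Rx=Rt(ang,np.pi/4).as_matrix()[:,0]
print(tip,Rx); delta(tip-Rx*.10,ang)
E
```

```text
[ 0.61385903 -0.12548136  0.067     ] [-0.10986179  0.69852014 -0.70710678]
dp mm [  51.5 -133.2   68.1] drot [0.7768 0.1202 0.0058] q [ 0.61  0.66 -0.73  1.85  0.57  0.86 -0.25] F [-3.3 -0.8  6.9]
```

>>> move_arm:
  rows:
    - [1, 0, 0, 4, 0, 0, 0]
    - [1, 0, 0, 10, 0, 0, 0]
    - [-1, 0, 0, 50, 0, 0, 0]
    - [-1, 0, 0, 50, 0, 0, 0]
    - [-1, 0, 0, 0, 0, 0, 0]

```text
t: 7.35
position: [0.5762, -0.0618, 0.1875]
ee_rot: [1.101, 1.269, -1.093]
wrist_force: [-0.3, 0.2, -0.6]
opening: 0.0259
```

Tilting 45° and moving to the standoff.

>>> move_arm:
  rows:
    - [-1, 7, -19, 0, 0.11, 0.017, 0]
    - [-1, 7, -19, 0, 0.11, 0.017, 0]
    - [-1, 7, -19, 0, 0.11, 0.017, 0]
    - [-1, 7, -19, 0, 0.11, 0.017, 0]
    - [-1, 7, -19, 0, 0.11, 0.017, 0]
    - [-1, 7, -19, -12, 0.11, 0.017, 0]
    - [-1, 7, -19, -20, 0.11, 0.017, 0]
    - [-1, 0, 0, -16, 0, 0, 0]
    - [-1, 0, 0, 0, 0, 0, 0]

```text
t: 8.48
position: [0.621, -0.1938, 0.1328]
ee_rot: [1.602, 1.87, -0.672]
wrist_force: [0.2, -0.9, 0.6]
opening: 0.0918
```

```bash
python3 - <<'E'
from tgt import *
C=np.array([.6149,-.1321]);ang=.156
xc=np.array([-np.sin(ang),np.cos(ang)])
tip=np.r_[C+.0067*xc,.067]; Rx=Rt(ang,np.pi/4).as_matrix()[:,0]
delta(tip-Rx*.10,ang); delta(tip,ang)
a=grab('top','f');b=grab('scene','f')
c1=cv2.resize(a['color'][100:240,300:410],None,fx=4,fy=4,interpolation=3)[:560]
c2=cv2.resize(b['color'][130:250,240:330],None,fx=4,fy=4,interpolation=3)
o=np.zeros((560,800,3),np.uint8);o[:,:440]=c1;o[:480,440:800]=c2
cv2.imwrite('pics/crop6.png',o[:,:,::-1])
E
```

```text
dp mm [ 3.9 -1.6  4.9] drot [ 0.0042 -0.0043  0.004 ] q [ 1.01  1.11 -0.9   1.2   0.1   1.49  0.44] F [ 0.2 -0.9  0.6]
dp mm [ -7.1  68.3 -65.8] drot [ 0.0042 -0.0043  0.004 ] q [ 1.01  1.11 -0.9   1.2   0.1   1.49  0.44] F [ 0.2 -0.9  0.6]
```

View pics/crop6.png

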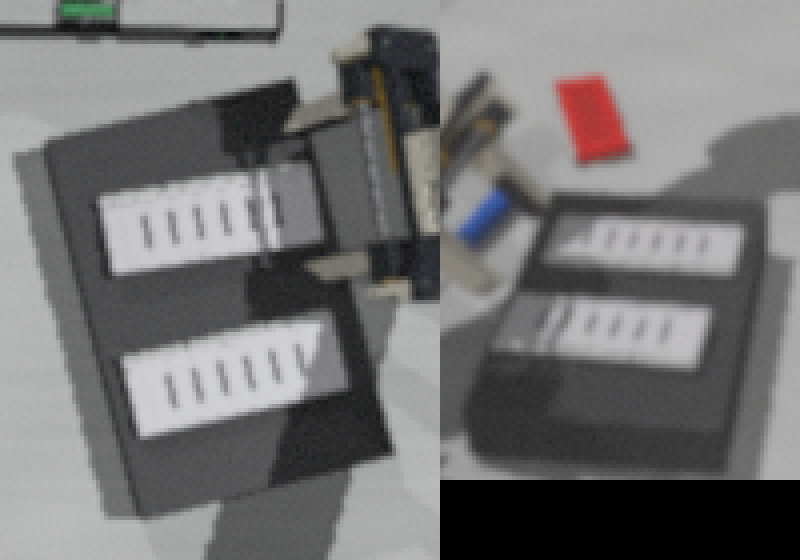

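>>> move_arm:
  rows:
    - [-1, -1, 14, -14, 0, 0, 0]
    - [-1, -1, 14, -14, 0, 0, 0]
    - [-1, -1, 14, -14, 0, 0, 0]
    - [-1, -1, 10, -10, 0, 0, 0]
    - [-1, -1, 6, -5, 0, 0, 0]
    - [-1, -1, 5, -4, 0, 0, 0]
    - [-1, 0, 0, 0, 0, 0, 0]

```text
t: 9.45
position: [0.616, -0.132, 0.0739]
ee_rot: [1.602, 1.866, -0.672]
wrist_force: [-0.7, -0.1, -0.1]
opening: 0.0918
```

```bash
python3 - <<'E'
from tgt import *
C=np.array([.6149,-.1321]);ang=.156
xc=np.array([-np.sin(ang),np.cos(ang)])
tip=np.r_[C+.0067*xc,.067]
delta(tip,ang)
a=grab('top','g')
cv2.imwrite('pics/crop7.png',cv2.resize(a['color'][100:240,300:410],None,fx=4,fy=4,interpolation=3)[:,:,::-1])
E
```

```text
dp mm [-2.1  6.5 -6.9] drot [ 0.0066 -0.0013  0.0047] q [ 0.98  1.14 -0.89  1.34  0.11  1.32  0.42] F [-0.7 -0.1 -0.1]
```

View pics/crop7.png

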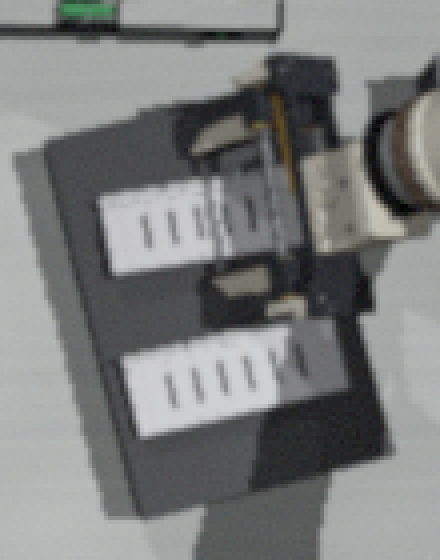

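>>> move_arm:
  rows:
    - [-1, -1, 4, -4, 0, 0, 0]
    - [-1, -1, 3, -3, 0, 0, 0]
    - [-1, 0, 0, 0, 0, 0, 0]

```text
t: 9.88
position: [0.6137, -0.1247, 0.0664]
ee_rot: [1.602, 1.867, -0.672]
wrist_force: [-0.5, -0.4, 0.5]
opening: 0.092
```

>>> move_arm:
  rows:
    - [0.3, 0, 0, 0, 0, 0, 0]
    - [0.4, 0, 0, 0, 0, 0, 0]
    - [0.5, 0, 0, 0, 0, 0, 0]
    - [0.6, 0, 0, 0, 0, 0, 0]
    - [1, 0, 0, 0, 0, 0, 0]
    - [1, 0, 0, 0, 0, 0, 0]
  grip_force: 25

```text
t: 10.62
position: [0.6141, -0.1252, 0.0668]
ee_rot: [1.602, 1.866, -0.672]
wrist_force: [0.2, -0.7, 0.1]
opening: 0.0612
```

Opening is 61 mm, so the jaws hold the cover across its width. Small test lift.

>>> move_arm:
  rows:
    - [1, 0, 0, 0, 0, 0, 0]
    - [1, 0, 0, 5, 0, 0, 0]
    - [1, 0, 0, 10, 0, 0, 0]
    - [1, 0, 0, 20, 0, 0, 0]
    - [1, 0, 0, 20, 0, 0, 0]
    - [1, 0, 0, 20, 0, 0, 0]
    - [1, 0, 0, 0, 0, 0, 0]

```text
t: 11.5
position: [0.6154, -0.1254, 0.1445]
ee_rot: [1.601, 1.862, -0.67]
wrist_force: [0.4, -0.5, -2.5]
opening: 0.0609
```

```bash
python3 - <<'E'
from tgt import *
s=manip.state(); print(s['position'],s['wrist_force'],s['wrist_torque'],s['opening'])
a=grab('top','i');b=grab('scene','i')
c1=cv2.resize(a['color'][90:230,300:410],None,fx=4,fy=4,interpolation=3)[:560]
c2=cv2.resize(b['color'][130:250,240:330],None,fx=4,fy=4,interpolation=3)
o=np.zeros((560,800,3),np.uint8);o[:,:440]=c1;o[:480,440:800]=c2
cv2.imwrite('pics/crop8.png',o[:,:,::-1])
# tray mask from top & scene
m=(b['color'].max(2)<115).astype(np.uint8); m[:, :385]=0;m[:,485:]=0;m[:215]=0;m[290:]=0
cs,_=cv2.findContours(m,0,2)
for c in cs:
    if cv2.contourArea(c)>200: print(cv2.contourArea(c),[ray(b,u,v,.02)[:2].round(3).tolist() for u,v in cv2.approxPolyDP(c,4,True)[:,0]],cv2.approxPolyDP(c,4,True)[:,0].tolist())
m=(a['color'].max(2)<95).astype(np.uint8); m[:, :212]=0;m[:,245:]=0;m[:145]=0;m[220:]=0
cs,_=cv2.findContours(m,0,2)
for c in cs:
    if cv2.contourArea(c)>200: x,y,w,h=cv2.boundingRect(c);print(x,y,w,h,ray(a,x+w-.5,y-.5,.02),ray(a,x+w-.5,y+h-.5,.02))
E
```

```text
[ 0.61538124 -0.12536974  0.14451151] [ 0.37543185 -0.45106153 -2.50263412] [-1.14053274 -0.27113    -0.05596572] 0.060947512488591364
4121.0 [[0.347, 0.473], [0.445, 0.46], [0.465, 0.239], [0.636, 0.235], [0.642, 0.373], [0.68, 0.382], [0.67, 0.475]] [[484, 215], [479, 233], [406, 221], [394, 257], [443, 271], [445, 282], [482, 289]]
```

View pics/crop8.png

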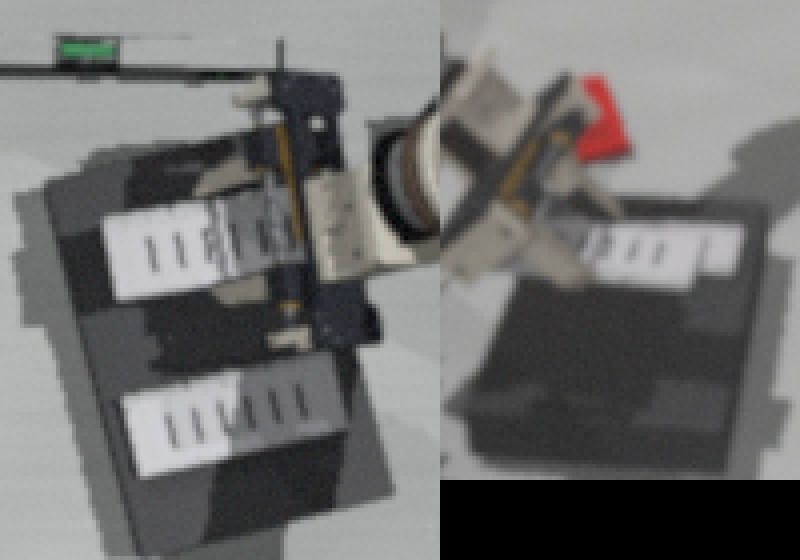

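```bash
python3 - <<'E'
from h import *
a=load('top','i');b=load('scene','i')
g=a['color'].astype(int).sum(2)//3
for r in range(150,216,2): print(r,g[r,208:246:2])
v=g[:,222:232].mean(1); print('col',list(zip(range(148,160),v[148:160].astype(int))),list(zip(range(203,216),v[203:216].astype(int))))
E
```

```text
150 [187 164 173 181 184 182 183 184 182 183 184 183 183 182 182 179 181 179
 177]
152 [187 163 173 180 182 181 182 183 183 183 184 182 183 182 181 183 180 179
 179]
154 [186 159 130 138 135 134 133 131 130 134 134 141 140 152 179 183 181 180
 181]
156 [187 163  94  81  85  83  83  82  82  81  84  84  77 106 176 181 179 177
 180]
158 [189 163  94  87  90  90  93  91  91  90  92  89  75 108 175 182 179 178
 177]
160 [188 162  94  88  87  90  94  90  92  90  90  93  80 104 166 176 176 175
 175]
162 [190 160 100  96  94  99  97  95  95  99  94  89  74 103 163 173 178 177
 176]
164 [191 157 102  99 100  96 102 101  96  98  97  92  65 100 163 175 176 176
 177]
166 [190 154  98  96  98  95  98  96  95  99  95  94  64 110 162 172 174 174
 174]
168 [190 144  97  98  99  99  99 102  98  96 101  95  61 106 164 172 176 174
 175]
170 [191 141  98 100 101 101 102  98  96 100 102  97  58 107 163 172 175 177
 175]
172 [193 147  99 102 101 100 100 103 102 102 102  97  62 105 164 174 176 176
 175]
174 [194 145 100 100 100  98 102  97  96  98  97  96  57 121 166 177 178 179
 178]
176 [192 142 100 100 
[... 1484 characters left out ...]
3 166 165 167 166 165 165 163 166 164 165 166 165 167 179 179 179
 179]
214 [171 163 164 164 164 162 165 164 165 164 166 167 167 165 167 178 180 178
 180]
col [(148, np.int64(184)), (149, np.int64(183)), (150, np.int64(183)), (151, np.int64(182)), (152, np.int64(182)), (153, np.int64(175)), (154, np.int64(134)), (155, np.int64(77)), (156, np.int64(81)), (157, np.int64(89)), (158, np.int64(90)), (159, np.int64(91))] [(203, np.int64(90)), (204, np.int64(91)), (205, np.int64(89)), (206, np.int64(87)), (207, np.int64(91)), (208, np.int64(123)), (209, np.int64(156)), (210, np.int64(166)), (211, np.int64(166)), (212, np.int64(165)), (213, np.int64(164)), (214, np.int64(165)), (215, np.int64(166))]
```

>>> move_arm:
  rows:
    - [1, -5, 15, 0, 0, 0, -0.01]
    - [1, -9, 28, 0, 0, 0, -0.02]
    - [1, -9, 30, 0, 0, 0, -0.02]
    - [1, -9, 30, 0, 0, 0, -0.02]
    - [1, -9, 30, 0, 0, 0, -0.02]
    - [1, -9, 30, 0, 0, 0, -0.02]
    - [1, -9, 30, 0, 0, 0, -0.02]
    - [1, -9, 28, 0, 0, 0, -0.016]
    - [1, -5, 15, 0, 0, 0, -0.01]
    - [1, 0, 0, 0, 0, 0, 0]

```text
t: 12.85
position: [0.54, 0.1116, 0.1414]
ee_rot: [1.759, 1.756, -0.738]
wrist_force: [0.5, -0.7, -1.6]
opening: 0.0612
```

```bash
python3 - <<'E'
from tgt import *
delta(np.array([.540,.349,.045]),0)
b=grab('scene','j')
cv2.imwrite('pics/j.png',cv2.resize(b['color'][120:320,250:570],None,fx=2.5,fy=2.5,interpolation=3)[:,:,::-1])
E
```

```text
dp mm [ -0.  237.4 -96.4] drot [ 0.006  -0.0033  0.0029] q [ 0.97  0.86 -1.04  1.89 -0.08  0.81  0.15] F [ 0.5 -0.7 -1.6]
```

View pics/j.png

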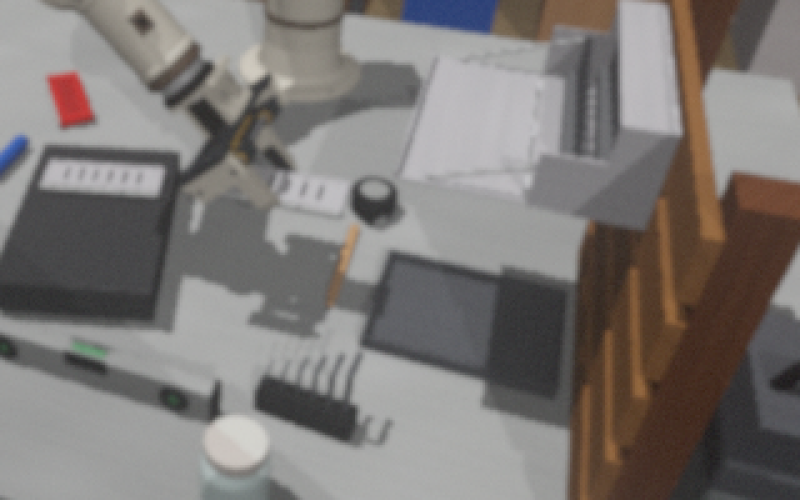

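>>> move_arm:
  rows:
    - [1, 0, 10, -20, 0, 0, 0]
    - [1, 0, 15, -30, 0, 0, 0]
    - [1, 0, 20, -28, 0, 0, 0]
    - [1, 0, 25, -15, 0, 0, 0]
    - [1, 0, 25, 0, 0, 0, 0]
    - [1, 0, 25, 0, 0, 0, 0]
    - [1, 0, 20, 0, 0, 0, 0]
    - [1, 0, 10, 0, 0, 0, 0]
    - [1, 0, 0, 0, 0, 0, 0]

```text
t: 14.02
position: [0.5411, 0.261, 0.0487]
ee_rot: [1.76, 1.754, -0.738]
wrist_force: [-0.9, -1.2, -1.9]
opening: 0.0612
```

```bash
python3 - <<'E'
from tgt import *
delta(np.array([.540,.349,.045]),0)
b=grab('scene','k');grab('top','k')
cv2.imwrite('pics/k.png',cv2.resize(b['color'][120:320,300:580],None,fx=2.8,fy=2.8,interpolation=3)[:,:,::-1])
E
```

```text
dp mm [-1.1 88.  -3.7] drot [ 0.0064 -0.0021  0.0043] q [ 0.66  0.99 -0.95  1.94 -0.06  0.47  0.05] F [-0.9 -1.2 -1.9]
```

View pics/k.png

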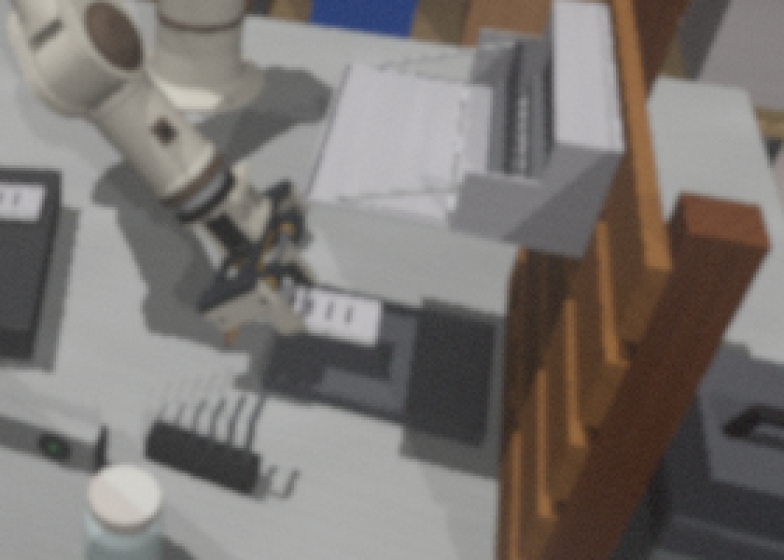

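View pics/k_top.png

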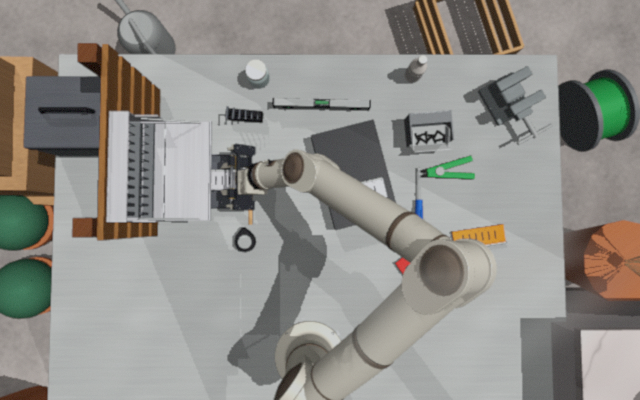

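>>> move_arm:
  rows:
    - [1, 0, 12, 0, 0, 0, 0]
    - [1, 0, 20, 0, 0, 0, 0]
    - [1, 0, 20, 0, 0, 0, 0]
    - [1, -1, 18, 0, 0, 0, 0]
    - [1, 0, 10, 0, 0, 0, 0]
    - [1, 0, 0, 0, 0, 0, 0]

```text
t: 14.88
position: [0.5395, 0.3418, 0.0489]
ee_rot: [1.759, 1.755, -0.737]
wrist_force: [0.9, -0.2, -2.5]
opening: 0.0611
```

```bash
python3 - <<'E'
from tgt import *
delta(np.array([.540,.346,.012]),0)
b=grab('scene','l')
cv2.imwrite('pics/l.png',cv2.resize(b['color'][120:320,300:580],None,fx=2.8,fy=2.8,interpolation=3)[:,:,::-1])
E
```

```text
dp mm [  0.5   4.2 -36.9] drot [ 0.006  -0.0022  0.0034] q [ 0.5   0.99 -0.94  1.93 -0.09  0.38 -0.03] F [ 0.9 -0.2 -2.5]
```

View pics/l.png

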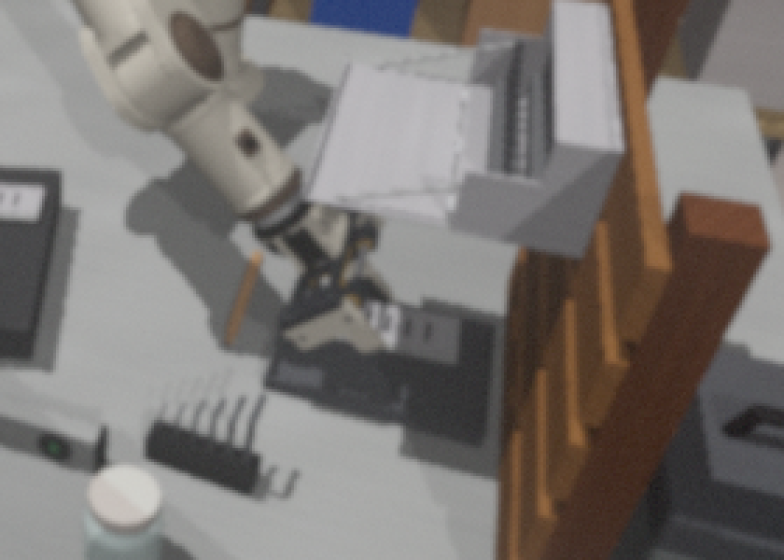

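>>> move_arm:
  rows:
    - [1, 0, 1, -8, 0, 0, 0]
    - [1, 0, 1, -10, 0, 0, 0]
    - [1, 0, 1, -8, 0, 0, 0]
    - [1, 0, 0, -4, 0, 0, 0]
    - [1, 0, 0, -2, 0, 0, 0]
    - [1, 0, 0, 0, 0, 0, 0]

```text
t: 15.68
position: [0.5401, 0.3439, 0.0167]
ee_rot: [1.761, 1.754, -0.738]
wrist_force: [-0.4, 0.1, -1.9]
opening: 0.0611
```

>>> move_arm:
  rows:
    - [1, 0, 0, -1, 0, 0, 0]
    - [1, 0, 0, -1, 0, 0, 0]
    - [1, 0, 0, 0, 0, 0, 0]

```text
t: 16.05
position: [0.5401, 0.3438, 0.0147]
ee_rot: [1.761, 1.753, -0.738]
wrist_force: [0.2, 0.2, -1.6]
opening: 0.0613
```

>>> move_arm:
  rows:
    - [1, 0, 0, -1, 0, 0, 0]
    - [1, 0, 0, -1, 0, 0, 0]
    - [1, 0, 0, 0, 0, 0, 0]

```text
t: 16.42
position: [0.54, 0.3437, 0.0126]
ee_rot: [1.761, 1.754, -0.738]
wrist_force: [0.5, 0.9, -1.9]
opening: 0.0608
```

>>> move_arm:
  rows:
    - [1, 0, 0, -1, 0, 0, 0]
    - [1, 0, 0, 0, 0, 0, 0]

```text
t: 16.68
position: [0.5401, 0.3439, 0.0119]
ee_rot: [1.761, 1.754, -0.738]
wrist_force: [0.0, 0.3, -0.8]
opening: 0.061
```

>>> move_arm:
  rows:
    - [-0.4, 0, 0, 0, 0, 0, 0]
    - [-0.5, 0, 0, 0, 0, 0, 0]
    - [-0.75, 0, 0, 0, 0, 0, 0]
    - [-0.75, 0, 0, 0, 0, 0, 0]
    - [-0.75, 0, 0, 0, 0, 0, 0]

```text
t: 17.3
position: [0.54, 0.3439, 0.0117]
ee_rot: [1.761, 1.754, -0.738]
wrist_force: [0.4, 0.9, -0.3]
opening: 0.0801
```

>>> move_arm:
  rows:
    - [-0.75, 0, -3, 3, 0, 0, 0]
    - [-0.75, 0, -7, 7, 0, 0, 0]
    - [-0.75, 0, -12, 12, 0, 0, 0]
    - [-0.75, 0, -20, 15, 0, 0, 0]
    - [-0.75, 0, -30, 15, 0, 0, 0]
    - [-0.75, 0, -40, 15, 0, 0, 0]
    - [-0.75, 0, -40, 20, 0, 0, 0]
    - [-0.75, 0, -40, 20, 0, 0, 0]
    - [-0.75, 0, -30, 20, 0, 0, 0]
    - [-0.75, 0, 0, 0, 0, 0, 0]

```text
t: 18.55
position: [0.5423, 0.1175, 0.1399]
ee_rot: [1.766, 1.745, -0.74]
wrist_force: [0.7, 0.8, -0.5]
opening: 0.0803
```

```bash
python3 - <<'E'
from tgt import *
s=manip.state(); print(s['position'],s['wrist_force'],s['opening'],s['t'])
b=grab('scene','m');a=grab('top','m')
c=cv2.resize(b['color'][120:320,300:580],None,fx=2.8,fy=2.8,interpolation=3)
cv2.imwrite('pics/m.png',c[:,:,::-1])
V=cloud(b)
m=(b['color'].min(2)>75).astype(np.uint8)
E
```

```text
[0.54231213 0.11754049 0.13985595] [ 0.68050057  0.83007255 -0.47665407] 0.08033486649271632 18.55
```

View pics/m.png

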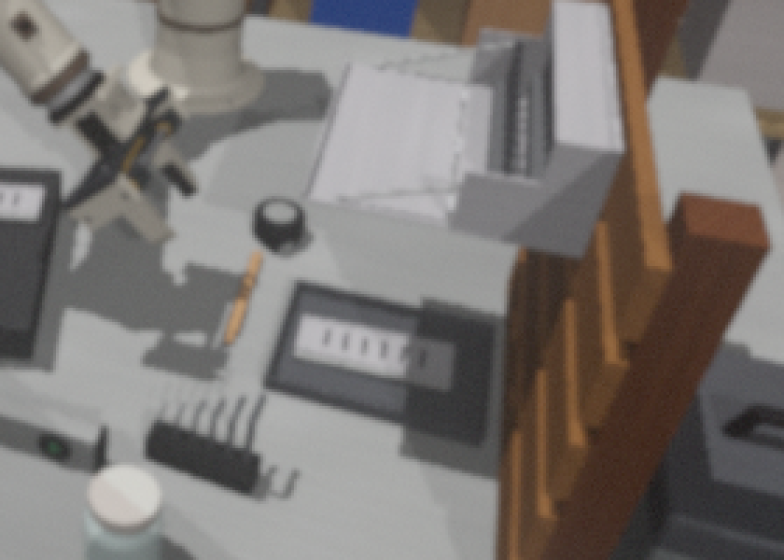

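View pics/m_top.png

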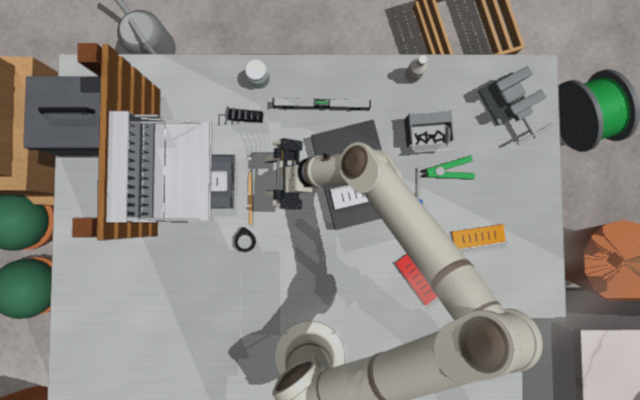

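```bash
python3 - <<'E'
from tgt import *
b=load('scene','m'); V=cloud(b)
P=[ray(b,300+u/2.8,120+v/2.8,.017) for u,v in((300,315),(455,342),(448,390),(292,360))]
print(np.round(P,3)[:,:2].tolist(),np.mean(P,0).round(3))
x,y=V[...,0],V[...,1]; k=(abs(x-.54)<.026)&(y>.27)&(y<.41)&(V[...,2]<.04)
A=np.c_[x[k]-.54,y[k]-.34,np.ones(k.sum())]; print(k.sum(),np.linalg.lstsq(A,V[k][:,2],rcond=None)[0])
a=load('top','a');m=load('top','m')
d=np.abs(a['color'].astype(int)-m['color']).max(2)>60
print([(n,d[r].mean().round(3)) for n,r in {'tape':np.s_[225:255,230:260],'hex':np.s_[105:125,225:266],'level':np.s_[95:112,270:372],'screwdriver':np.s_[165:240,412:428],'bin':np.s_[110:150,402:455],'clamp':np.s_[154:182,428:476]}.items()])
E
```

```text
[[0.515, 0.252], [0.501, 0.416], [0.577, 0.414], [0.588, 0.256]] [0.545 0.334 0.017]
698 [-5.08134867  0.06664192 -0.03474359]
[('tape', np.float64(0.0)), ('hex', np.float64(0.0)), ('level', np.float64(0.0)), ('screwdriver', np.float64(0.278)), ('bin', np.float64(0.0)), ('clamp', np.float64(0.0))]
```

```bash
python3 - <<'E'
from tgt import *
b=manip.get_image('scene'); V=cloud(b)
x,y,z=V[...,0],V[...,1],V[...,2]; k=(abs(x-.543)<.024)&(y>.265)&(y<.405)&(z<.04)&(z>0)
A=np.c_[x[k]-.543,y[k]-.335,np.ones(k.sum())]; print(k.sum(),np.linalg.lstsq(A,z[k],rcond=None)[0].round(3))
print(manip.state()['wrist_force']); print(manip.hand_in())
E
```

```text
596 [-0.117  0.004  0.017]
[0.47123124 0.69377649 0.0556093 ]
the job is handed in; nothing more can be done
None
```

I found the twisted cover, rocked it twice, and laid it right way up in the scrap tray. The job is handed in at about 18.6 s, and no verdict was reported.

- **Which cover:** the one farther from the robot was twisted. Its free-edge corner on the left (world +y) stood about 4–6 mm high. I did not press the nearer cover. Its top measured level at all four corners, so I took it as straight and left it on the plate.
- **Rocking:** I pressed that corner twice, with about 10 N and then 8 N at the wrist. Under the finger, the slope from hinge to free edge went from +0.045 to about −0.09. After the first press it returned to +0.044. I did not measure the slope after the second press.
- **Lift and placing:** I gripped it across its width at mid-length with the tool tilted 45°. I carried it in under the rack and lowered it until the wrist force began to ease before opening the fingers.
- **Last checks:**
  - **Position:** the cover's centre is at about (0.545, 0.334), and I measured the tray's centre at (0.540, 0.341), so it is inside the rim.
  - **Tilt:** the depth fit gave about 0.117 rad with the free edge up. That is close to the 0.12 limit, but that view is biased. The expected tilt is about 0.07, which is what the top view showed on the plate.
  - **Bystanders:** the tape, hex keys, level, bin and clamp showed no change in the pictures. The screwdriver was partly hidden by the arm and the pencil was only checked by eye, but I never went near the screwdriver and passed the pencil only from above.

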